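# Show the edge of a panel blank on the instrument-bench ledge

## Task

Two flat aluminium panel blanks lie side by side on the grey ledge. With the fingertips, push the longer blank along the ledge until about a third of its length sticks out straight past the ledge's free end (the end without the upright end plate), so that the next person can take it by its edge. Only push it: it must stay lying flat on the ledge and not be lifted or carried; leave the shorter blank, the jar, the screwdriver and the plug as they are.

Things in the scene. Friction and masses are not known exactly. Their poses are not given: they have to be found in the camera images.
- ledge: fixed grey ledge, 320 mm long (own y), 212 mm wide (own x), flat top 60 mm above the bench; origin on the bench under its centre. A rib 8 mm wide and high along x = 0 splits the top into two lanes 102 mm wide, open on the outer side. An upright end plate, 8 mm thick, 30 mm above the top, closes the +y end (y 152 to 160 mm); the -y end (y = -160 mm) is the free end
- free_end (a point): middle of the upper edge of the ledge's free end (ledge x = 0, y = -160 mm, z = 60 mm); same axes as the ledge
- long_blank: the longer blank: loose flat aluminium plate, 150 mm long (own y), 80 mm wide (own x), 6 mm thick, about 0.19 kg, slides freely; origin at the centre of its underside. Lies flat in either lane, roughly along it, its -y end towards the free end and its +y end at least 50 mm from the end plate
- short_blank: the shorter blank: as the longer one but 100 mm long (own y), 80 mm wide, 6 mm thick; lies in the other lane; to be left alone
- screw_jar: closed round jar with a steel lid, 48 mm diameter, 60 mm high, standing on the bench 105 mm or more beyond the free end; origin under its centre; leave alone
- screwdriver: screwdriver, 200 mm long, 26 mm thick, lying on the bench beside the ledge's +x side, roughly along it; origin at mid-length; leave alone
- plug: red double plug, 22 x 50 x 18 mm with two brass pins, lying on the bench beside the ledge's +x side; origin under its centre; leave alone
Things that resemble listed ones, but are neither listed nor needed, are in the scene too. What is shaped like the long_blank but blue or turquoise is not meant.

How it is judged:
By the outcome, as a careful person would: the job done as asked, in the order asked, and still so for the second after the job is handed in, with the robot touching nothing.
It also fails if it takes over 40 s, if anything falls off the work surface, if the arm or the gripper's body presses on something with over 40 N, if the wrist force passes 120 N, or if a joint passes its speed limit or range.

## Robot

A 7-joint arm with a two-finger parallel gripper is mounted at the origin on the work surface. World frame = base frame: x ahead of the robot, y to its left, z up, the work surface at z = 0. Lengths are in m, angles in rad, forces in N, time in s.
With the tool pointing down it reaches from about 0.425 to 0.925 m from the base axis. Payload 6.8 kg.
Tool frame: the origin (TCP) lies on the mounting face of the last link; the fingertips stand 173 mm ahead of it and the grasp point (between the pads) lies 155 mm ahead of it (grip_point_offset is the distance from the TCP to the grasp point, in m); x points along the fingers, z is the direction in which the jaws open and shut, and the axes are right-handed (so a half turn about x gives the same grasp; the last joint's range is limited). The gripper opens to 85 mm and grips with 20 to 120 N. Pads are 22 mm wide; open, the fingers measure 114 mm over their backs; the gripper's body (76 mm by 85 mm) begins 54 mm behind the grasp point. The pads swing forward as they close: fully open they stand 13 mm farther back than shut.
Start: joints at [-1.443, 0.477, 0.022, 1.555, -0.011, 1.109, -0.083], TCP at [0.158, 0.656, 0.405] pointing down, gripper open.
Joint ranges: [-2.96, 2.96], [-0.34, 2.1], [-1.41, 1.46], [0.24, 2.44], [-1.37, 4.51], [0.17, 1.92], [-2.96, 2.96]. Speed limits (rad/s): [2.39, 2.39, 3.14, 3.14, 3.14, 3.14, 3.14].

## Interface

Orientations are given as a rotation vector (axis times angle).
In Python, from bench import * gives the robot as it stands. The module is installed in compiled form; this text tells all that it offers.
- The arm moves only by the tool servo_tool, never from a script. Its argument "motion" is a list of rows, each a list of 5 numbers: the shift along the tool's x, y, z in m, then the turn about the tool's x in degrees, then the gripper command: -1 is fully open, 1 is shut, values between are in proportion. In form: [[dx, dy, dz, turn, fingers], ...]. A call has 1 to 8 rows; each row is the pose to reach, as a shift and turn from the pose measured when the call began, along the tool's axes at that moment; what a row does not reach only later rows make up. A row lasts 1/10 s, in which the tool goes at most 50 mm and 8.59 degrees, less where a joint would pass 70% of its speed; a pose out of reach is approached as far as the arm can. A call with a gripper value outside its range is refused whole. The fingers move at their own pace and stop on an object; "force" is the grip in N (left out, the last holds). Time passes only in rows, so rows that repeat a pose let the fingers close. It gives the time, the measured TCP pose, the force and the opening at its end, in the units of the state.
- get_obs(): the state, without advancing time (a new reading comes with each control period).
- grab_frame(name): name is "side" or "top"; returns the picture (420x560x3 uint8, red, green, blue); there is no depth.
- camera_params(name): a dict with "mtx" (3x3 intrinsics, pixels), "world_to_cam" (4x4, takes a point from world to camera coordinates). Camera axes: x right, y down, z forward; pixel columns grow to the right and rows downward; lengths in m; the calibration is good to about 2 mm. A picture is of the moment at which its call begins. camera_params takes no time and is no camera call.
- hand_in(): hands the job in, once; it reports no verdict.
The state is a dict: "clock": time; "joints": joint angles; "qvel": joint speeds; "tau": joint torques, N m; "tcp_pos": TCP position; "orientation": TCP orientation; "contact_force": force on the tool from outside, world axes, zero at the start; "moment": the same for the moment, N m; "grip_width": finger opening in m.
Only numpy, scipy, OpenCV 4.12 (cv2) and the standard library are available. Lean on these libraries where they do the work, as an engineer would, in place of code of your own. Each camera call takes 0.05 s, during which the arm holds its last target. There are 200 camera calls.

## Working session

There is one attempt and no reset: what is moved stays moved. The work goes in short steps, Python scripts to look and compute and a tool call to move; the robot and the scene stay as the last step left them, time stands still between calls to the robot, and variables do not carry over. Pictures are saved under pics/ and viewed, about 8 in all and at most 12, crops included, and the job is handed in when it is done.

Besides the shell and the picture viewer there is one more tool, called after "Call:" as name(argument=value, ...) on one line, values as JSON. servo_tool: Moves the arm, as the interface text tells. Its arguments: {"type":"object","properties":{"motion":{"type":"array","items":{"type":"array","items":{"type":"number"}}},"force":{"type":"number"}},"required":["motion"]}

```bash
mkdir -p pics
cat > h.py <<'E'
from bench import *
import numpy as np, cv2
from scipy.spatial.transform import Rotation as R
def snap(cam,name):
    im=grab_frame(cam); cv2.imwrite(f'pics/{name}.png',im[:,:,::-1]); return im
def ray(cam,px,z):
    c=camera_params(cam);K=np.array(c['mtx']);T=np.array(c['world_to_cam'])
    d=np.linalg.solve(K,np.c_[np.atleast_2d(px),np.ones(len(np.atleast_2d(px)))].T)
    d=(T[:3,:3].T@d).T; o=-T[:3,:3].T@T[:3,3]
    return o+d*((z-o[2])/d[:,2])[:,None]
def proj(cam,P):
    c=camera_params(cam);K=np.array(c['mtx']);T=np.array(c['world_to_cam'])
    q=(T[:3,:3]@np.atleast_2d(P).T).T+T[:3,3]; q=q@K.T; return q[:,:2]/q[:,2:]
E
python3 - <<'E'
from h import *
a=snap('top','t0');b=snap('side','s0')
o=get_obs();print(o);print(R.from_rotvec(o['orientation']).as_matrix().round(3))
for c in('top','side'):
    T=np.array(camera_params(c)['world_to_cam']);print(c,-T[:3,:3].T@T[:3,3],T[:3,:3].round(2))
E
```

```text
{'clock': 0.1, 'joints': array([-1.44310323,  0.47775385,  0.02231629,  1.55633769, -0.01146633,
        1.10928426, -0.08308735]), 'qvel': array([ 0.00031967, -0.00114796,  0.00111353, -0.00267588,  0.00038382,
        0.00149424,  0.00060009]), 'tau': array([ 3.87819091e-03, -5.97758818e+01,  1.61332302e+00, -2.81952935e+01,
        1.27765507e-02,  5.11775783e-03, -6.45438305e-06]), 'tcp_pos': array([0.15761403, 0.65609555, 0.40380406]), 'orientation': array([-1.03494234,  1.31276856,  1.03305436]), 'contact_force': array([ 0.45930852, -0.75758274, -0.95624279]), 'moment': array([-0.07754145,  0.00872379,  0.00982839]), 'grip_width': 0.08555228686073528}
[[-0.    -0.972  0.234]
 [-0.002  0.234  0.972]
 [-1.    -0.    -0.002]]
top [0.33565489 0.02143366 1.19031464] [[ 0.01 -1.    0.  ]
 [-0.98 -0.01 -0.2 ]
 [ 0.2  -0.   -0.98]]
side [0.45413507 0.85524264 0.62336755] [[-1.   -0.09  0.01]
 [-0.06  0.55 -0.83]
 [ 0.07 -0.83 -0.56]]
```

View pics/t0.png

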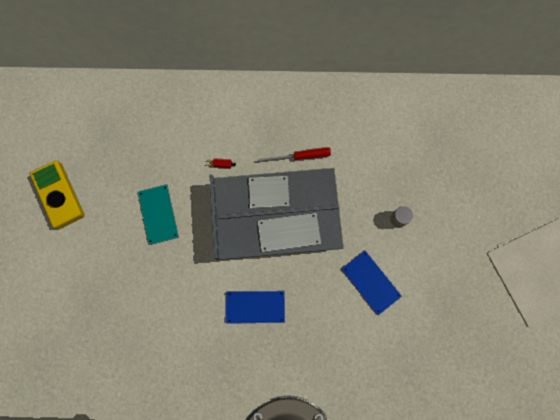

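View pics/s0.png

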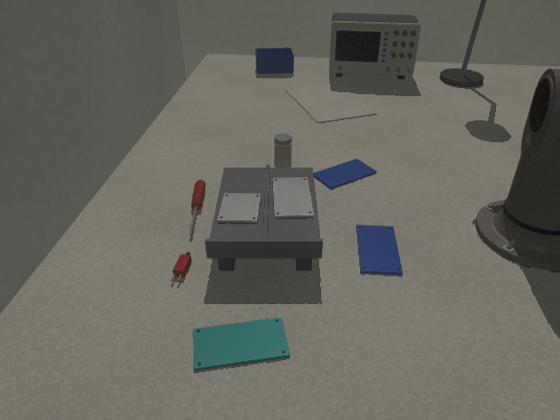

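The top view shows the ledge at px x 211–342, y 169–259, with the end plate on the left and the free end on the right. The long blank is in the near lane (258–320, 214–250), the short one in the far lane, and the jar at (402,216). The side view agrees.

```bash
cat > m.py <<'E'
from h import *
def blanks(im):
    g=cv2.cvtColor(im,cv2.COLOR_RGB2HSV)
    m=((g[...,2]>140)&(g[...,1]<30)).astype(np.uint8); m[:150]=0;m[265:]=0;m[:,:200]=0;m[:,385:]=0
    m=cv2.morphologyEx(m,cv2.MORPH_CLOSE,np.ones((3,3)))
    out=[]
    for c in sorted(cv2.findContours(m,0,2)[0],key=cv2.contourArea)[-2:]:
        w=ray('top',c[:,0].astype(float),.066)[:,:2].astype(np.float32)
        out.append(cv2.minAreaRect(w*1000)); 
        print('blank',out[-1], 'corners',cv2.boxPoints(out[-1]).round(0).tolist())
    return out
E
python3 - <<'E'
from m import *
im=cv2.imread('pics/t0.png')[:,:,::-1]
blanks(im)
# ledge approx corners top face: dark grey mask
v=im.astype(int); g=cv2.cvtColor(im,cv2.COLOR_RGB2HSV)
for p in [(275,205),(240,240),(230,180),(200,230),(370,230),(213,200)]: print(p,im[p[1],p[0]],g[p[1],p[0]])
m=((v[...,2]-v[...,0]>=2)&(v.mean(2)>40)&(v.mean(2)<120)).astype(np.uint8);m[:160]=0;m[265:]=0;m[:,:195]=0;m[:,348:]=0
c=max(cv2.findContours(m,0,2)[0],key=cv2.contourArea)
h=cv2.convexHull(c);a=cv2.approxPolyDP(h,4,True)[:,0];print(a.tolist());print(ray('top',a.astype(float),.06).round(3).tolist())
cv2.imwrite('pics/z.png',cv2.resize(np.hstack([im[150:280,190:360,::-1],cv2.merge([m*255]*3)[150:280,190:360]]),None,fx=2.3,fy=2.3))
E
```

```text
blank ((624.8585205078125, 62.94084167480469), (77.86213684082031, 84.87574768066406), 4.001987457275391) corners [[583.0, 103.0], [589.0, 18.0], [667.0, 23.0], [661.0, 108.0]]
blank ((521.1532592773438, 4.337669372558594), (78.0920181274414, 146.21102905273438), 8.457720756530762) corners [[472.0, 71.0], [493.0, -74.0], [571.0, -62.0], [549.0, 82.0]]
(275, 205) [139 142 133] [ 40  16 142]
(240, 240) [75 78 77] [80 10 78]
(230, 180) [75 78 78] [90 10 78]
(200, 230) [75 74 63] [28 41 75]
(370, 230) [157 153 132] [ 25  41 157]
(213, 200) [73 76 76] [90 10 76]
[[332, 169], [341, 247], [215, 257], [211, 176]]
[[0.689, -0.107, 0.06], [0.485, -0.128, 0.06], [0.456, 0.187, 0.06], [0.665, 0.206, 0.06]]
```

View pics/z.png

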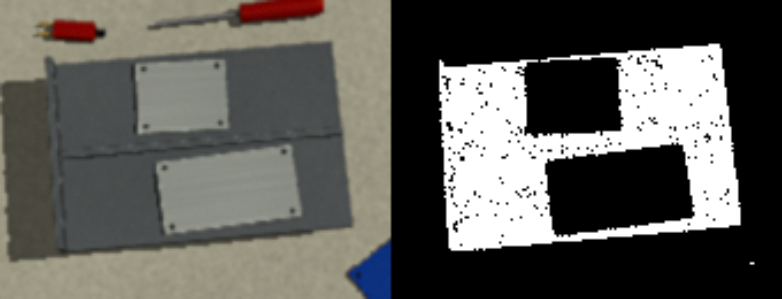

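The ledge is turned about 5.5° and the long blank about 8.5° (3° off the ledge), in the −x lane. Its overhang needs about 104 mm of push. I'll push its rear edge with two half-open fingertips squared to the ledge.

Call:
servo_tool(motion=[[0, -0.034, -0.033, 5, 0], [0, -0.068, -0.066, 10, 0], [0, -0.102, -0.1, 15, 0], [0, -0.137, -0.134, 20, 0], [0, -0.172, -0.168, 26, 0], [0, -0.207, -0.202, 31, 0], [0, -0.242, -0.236, 36, 0], [0, -0.276, -0.27, 42, 0]], force=40)

```text
clock: 0.9
tcp_pos: [0.3636, 0.327, 0.4042]
orientation: [-0.47, 1.521, 0.467]
contact_force: [-0.0, -0.2, 0.1]
grip_width: 0.0427
```

```bash
cat > go.py <<'E'
from h import *
import sys
def go(x,y,z,az=5.5):
    o=get_obs();M=R.from_rotvec(o['orientation']).as_matrix()
    d=np.array([x,y,z])-o['tcp_pos']; a=np.degrees(np.arctan2(M[1,2],M[0,2]))
    print('t',o['clock'].__round__(2),'tcp',o['tcp_pos'].round(4),'az',round(a,2),'F',o['contact_force'].round(1),'w',round(o['grip_width'],4),'tilt',M[:,0].round(3),'-> shift',(M.T@d).round(4),'turn',round(a-az,1))
if __name__=='__main__': go(*map(float,sys.argv[1:]))
E
python3 go.py .511 .095 .40
```

```text
t 0.9 tcp [0.3636 0.327  0.4042] az 34.26 F [-0.  -0.2  0.1] w 0.0427 tilt [-0.    -0.002 -1.   ] -> shift [ 0.0045 -0.2747 -0.0088] turn 28.8
```

Call:
servo_tool(motion=[[0, -0.045, -0.002, 5, 0], [0, -0.09, -0.003, 10, 0], [0, -0.135, -0.004, 15, 0], [0, -0.18, -0.006, 20, 0], [0, -0.225, -0.007, 25, 0], [0, -0.26, -0.008, 28.8, 0], [0.02, -0.275, -0.009, 28.8, 0], [0.06, -0.275, -0.009, 28.8, 0]])

```text
clock: 1.7
tcp_pos: [0.5133, 0.0919, 0.3463]
orientation: [-0.072, 1.563, 0.071]
contact_force: [-0.4, 1.1, -0.6]
grip_width: 0.0423
```

Run:
```python
from go import *
go(.511,.095,.263)
snap('side','s1');im=snap('top','t1')
s=cv2.imread('pics/s1.png')
cv2.imwrite('pics/c1.png',np.hstack([cv2.resize(s[120:300,170:350],(400,400)),cv2.resize(im[130:290,190:350,::-1],(400,400))]))
```

```text
t 1.7 tcp [0.5133 0.0919 0.3463] az 5.19 F [-0.4  1.1 -0.6] w 0.0423 tilt [ 0.006 -0.    -1.   ] -> shift [ 0.0833  0.0033 -0.0026] turn -0.3
```

View pics/c1.png

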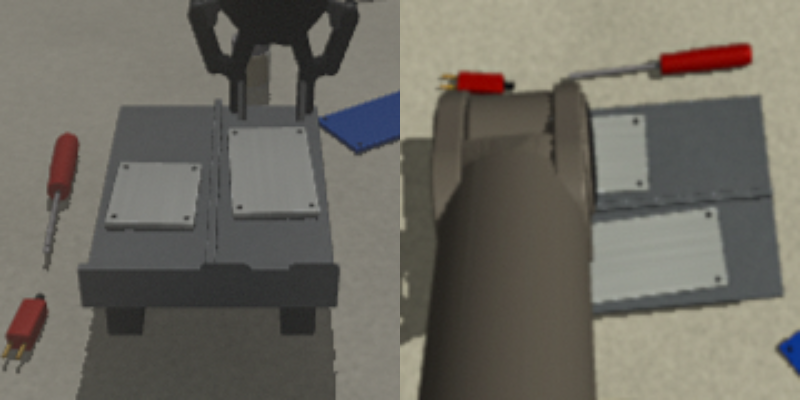

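The gripper hovers over the near lane with both fingers within the blank's width. I'll descend a bit further back, with more clearance, and feel for the ledge top.

Call:
servo_tool(motion=[[0.03, -0.006, -0.002, -0.3, 0], [0.06, -0.01, -0.002, -0.3, 0], [0.085, -0.01, -0.002, -0.3, 0], [0.095, -0.01, -0.002, -0.3, 0], [0.098, -0.01, -0.002, -0.3, 0], [0.098, -0.01, -0.002, -0.3, 0]])

```text
clock: 2.4
tcp_pos: [0.5076, 0.0837, 0.2436]
orientation: [-0.082, 1.577, 0.075]
contact_force: [0.5, -0.6, -0.3]
grip_width: 0.0427
```

```bash
python3 go.py .510 .104 .24
```

```text
t 2.4 tcp [0.5076 0.0837 0.2436] az 5.74 F [ 0.5 -0.6 -0.3] w 0.0427 tilt [-0.008 -0.005 -1.   ] -> shift [0.0035 0.02   0.0044] turn 0.2
```

Sign slip: tool +y is world +y here. There was no contact, so I'm correcting it before descending further.

Call:
servo_tool(motion=[[-0.005, 0.012, 0.002, 0.2, 0], [-0.005, 0.022, 0.003, 0.2, 0], [-0.002, 0.022, 0.003, 0.2, 0], [0.002, 0.022, 0.003, 0.2, 0], [0.004, 0.022, 0.003, 0.2, 0], [0.005, 0.022, 0.003, 0.2, 0]])

```text
clock: 3.0
tcp_pos: [0.5082, 0.1053, 0.238]
orientation: [-0.079, 1.578, 0.072]
contact_force: [-0.0, 0.2, -0.3]
grip_width: 0.0426
```

```bash
python3 go.py .510 .104 .236
```

```text
t 3.0 tcp [0.5082 0.1053 0.238 ] az 5.5 F [-0.   0.2 -0.3] w 0.0426 tilt [-0.009 -0.005 -1.   ] -> shift [ 0.002  -0.0015  0.0017] turn -0.0
```

Call:
servo_tool(motion=[[0.001, 0, 0.002, 0, 0], [0.002, 0, 0.002, 0, 0], [0.003, 0, 0.002, 0, 0], [0.003, 0, 0.002, 0, 0]])

```text
clock: 3.4
tcp_pos: [0.5101, 0.1054, 0.2348]
orientation: [-0.079, 1.579, 0.072]
contact_force: [-0.5, -0.4, 0.4]
grip_width: 0.0427
```

Call:
servo_tool(motion=[[0.001, 0, 0, 0, 0], [0.002, 0, 0, 0, 0], [0.003, 0, 0, 0, 0], [0.003, 0, 0, 0, 0]])

```text
clock: 3.8
tcp_pos: [0.5101, 0.1054, 0.2319]
orientation: [-0.079, 1.578, 0.072]
contact_force: [0.8, -0.3, 0.5]
grip_width: 0.0424
```

Call:
servo_tool(motion=[[0.001, 0, 0, 0, 0], [0.002, 0, 0, 0, 0], [0.003, 0, 0, 0, 0], [0.003, 0, 0, 0, 0]])

```text
clock: 4.2
tcp_pos: [0.5104, 0.1051, 0.2315]
orientation: [-0.077, 1.578, 0.073]
contact_force: [-11.6, -1.7, 34.1]
grip_width: 0.0427
```

Ledge contact is at TCP z ≈ 0.2316. I'll rise 2 mm and push about 60 mm first. Contact is expected after about 15 mm.

Call:
servo_tool(motion=[[-0.002, 0, 0, 0, 0], [-0.002, 0, 0, 0, 0], [-0.002, -0.005, 0, 0, 0], [-0.002, -0.01, 0, 0, 0], [-0.002, -0.015, 0, 0, 0], [-0.002, -0.02, 0, 0, 0], [-0.002, -0.025, 0, 0, 0], [-0.002, -0.03, 0, 0, 0]])

```text
clock: 5.0
tcp_pos: [0.5133, 0.0747, 0.2334]
orientation: [-0.077, 1.578, 0.073]
contact_force: [-0.2, -0.1, -2.1]
grip_width: 0.0425
```

```bash
python3 go.py .5227 -.014 .2335
```

```text
t 5.0 tcp [0.5133 0.0747 0.2334] az 5.43 F [-0.2 -0.1 -2.1] w 0.0425 tilt [-0.009 -0.003 -1.   ] -> shift [ 0.0001 -0.0892  0.001 ] turn -0.1
```

Run:
```python
from h import *
s=snap('side','s2');im=snap('top','t2')
cv2.imwrite('pics/c2.png',np.hstack([cv2.resize(s[150:270,210:330,::-1],(400,400),interpolation=2),cv2.resize(im[150:290,210:350,::-1],(400,400),interpolation=2)]))
```

```text
(no output)
```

View pics/c2.png

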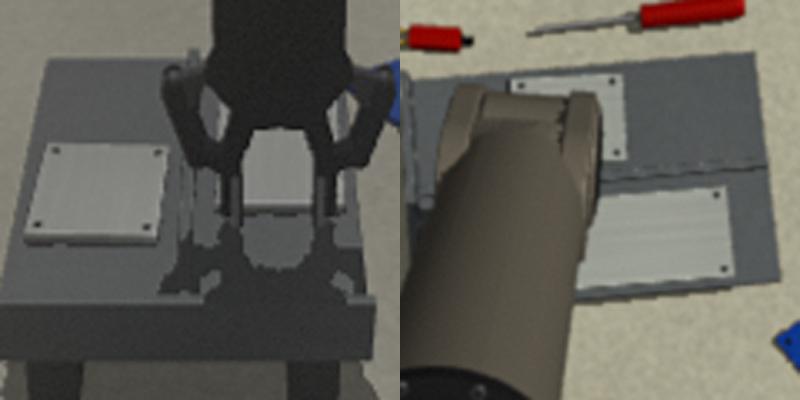

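The side view shows both fingertips flat behind the blank's rear edge, and in the top view the blank now looks square to the ledge. I'll push on.

Call:
servo_tool(motion=[[0, -0.009, 0, 0, 0], [0, -0.018, 0, 0, 0], [0, -0.027, 0, 0, 0], [0, -0.036, 0, 0, 0], [0, -0.045, 0, 0, 0], [0, -0.054, 0, 0, 0], [0, -0.063, 0, 0, 0], [0, -0.07, 0, 0, 0]])

```text
clock: 5.9
tcp_pos: [0.5199, 0.0035, 0.2337]
orientation: [-0.075, 1.578, 0.071]
contact_force: [0.2, 1.4, -1.2]
grip_width: 0.0427
```

```bash
cat > e.py <<'E'
from m import *
from go import go
def front(im):
    g=cv2.cvtColor(im,cv2.COLOR_RGB2HSV)
    m=((g[...,2]>130)&(g[...,1]<28)).astype(np.uint8); m[:205]=0;m[265:]=0;m[:,:270]=0;m[:,378:]=0
    m=cv2.morphologyEx(m,cv2.MORPH_OPEN,np.ones((3,3)))
    c=max(cv2.findContours(m,0,2)[0],key=cv2.contourArea)
    F=np.array([.587,-.119]);a=np.radians(5.5);X=np.array([np.cos(a),np.sin(a)]);Y=np.array([-X[1],X[0]])
    w=ray('top',c[:,0].astype(float),.066)[:,:2]-F; L=np.c_[w@X,w@Y]*1000
    print('ledge coords rel free end: x',L[:,0].min(),L[:,0].max(),'y',L[:,1].min(),L[:,1].max())
    mid=L[(L[:,0]>L[:,0].min()+8)&(L[:,0]<L[:,0].max()-8)&(L[:,1]<L[:,1].min()+8)]
    p=np.polyfit(mid[:,0],mid[:,1],1);print('front edge slope deg',np.degrees(p[0]),'at mid y',np.polyval(p,L[:,0].mean()))
    return m
E
python3 - <<'E'
from e import *
go(.5227,-.014,.2335)
s=snap('side','s3');im=snap('top','t3');m=front(im)
cv2.imwrite('pics/c3.png',np.hstack([cv2.resize(s[150:270,210:330,::-1],(400,400),interpolation=2),cv2.resize(im[150:290,240:380,::-1],(400,400),interpolation=2)]))
E
```

```text
t 5.9 tcp [0.5199 0.0035 0.2337] az 5.33 F [ 0.2  1.4 -1.2] w 0.0427 tilt [-0.008 -0.003 -1.   ] -> shift [ 0.0003 -0.0177  0.0012] turn -0.2
ledge coords rel free end: x -98.9942924568842 -18.510626277938826 y -34.81718031715344 76.47623891598471
front edge slope deg -1.1377974829781203 at mid y -32.171512386764036
```

View pics/c3.png

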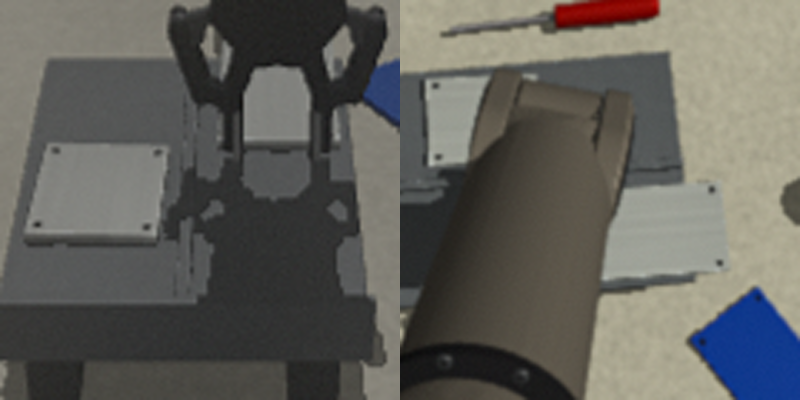

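The overhang is about 33 mm, straight to within about 1°. The fingertips are still flat on the rear edge. 17 mm to go.

Call:
servo_tool(motion=[[0, -0.005, 0, -0.3, 0], [0, -0.01, 0, -0.5, 0], [0, -0.014, 0, -0.5, 0], [0, -0.017, 0, -0.5, 0], [0, -0.017, 0, -0.5, 0], [0, -0.017, 0, -0.5, 0]])

```text
clock: 6.6
tcp_pos: [0.5215, -0.0139, 0.2339]
orientation: [-0.082, 1.578, 0.076]
contact_force: [-0.6, -0.3, 0.3]
grip_width: 0.0423
```

Call:
servo_tool(motion=[[0, 0.008, 0, 0, 0], [0, 0.015, 0, 0, 0], [0, 0.015, 0, 0, 0], [-0.04, 0.03, 0, 0, 0], [-0.085, 0.05, 0, 0, 0], [-0.12, 0.09, 0, 0, 0], [-0.12, 0.14, 0, 0, 0], [-0.12, 0.19, 0, 0, 0]])

```text
clock: 7.4
tcp_pos: [0.5037, 0.1748, 0.3552]
orientation: [-0.079, 1.574, 0.077]
contact_force: [0.5, 1.1, -0.6]
grip_width: 0.0428
```

Call:
servo_tool(motion=[[0, 0.04, -0.01, 0, 0], [0, 0.08, -0.02, 0, 0], [0, 0.12, -0.03, 0, 0], [0, 0.16, -0.04, 0, 0], [0, 0.16, -0.04, 0, 0]])

```text
clock: 7.9
tcp_pos: [0.4447, 0.3366, 0.3549]
orientation: [-0.085, 1.575, 0.087]
contact_force: [-0.3, -0.4, 0.0]
grip_width: 0.0429
```

Run:
```python
from e import *
go(.5227,-.014,.2335)
s=snap('side','s4');im=snap('top','t4');m=front(im)
g=cv2.cvtColor(im,cv2.COLOR_RGB2HSV)
v=im.astype(int)
k=((v[...,2]-v[...,0]>=2)&(v.mean(2)>40)&(v.mean(2)<120)).astype(np.uint8);k[:160]=0;k[265:]=0;k[:,:195]=0;k[:,348:]=0
h=cv2.convexHull(max(cv2.findContours(k,0,2)[0],key=cv2.contourArea));a=cv2.approxPolyDP(h,4,True)[:,0]
print(a.tolist(),ray('top',a.astype(float),.06).round(3).tolist())
c=max(cv2.findContours(m,0,2)[0],key=cv2.contourArea);r=cv2.minAreaRect((ray('top',c[:,0].astype(float),.066)[:,:2]*1000).astype(np.float32));print(r)
cv2.imwrite('pics/c4.png',np.hstack([cv2.resize(s[110:290,160:340,::-1],(400,400),interpolation=2),cv2.resize(im[130:290,190:410,::-1],(400,291),interpolation=2) if 0 else cv2.resize(im[100:300,200:400,::-1],(400,400),interpolation=2)]))
```

```text
t 7.9 tcp [0.4447 0.3366 0.3549] az 6.28 F [-0.3 -0.4  0. ] w 0.0429 tilt [-0.006  0.001 -1.   ] -> shift [ 0.1207 -0.3572  0.0399] turn 0.8
ledge coords rel free end: x -97.11356636729823 -17.73575266941954 y -51.917316919005195 97.44697696525989
front edge slope deg 0.32409349378419233 at mid y -50.54570888995243
[[332, 169], [342, 247], [215, 257], [211, 176]] [[0.689, -0.107, 0.06], [0.485, -0.13, 0.06], [0.456, 0.187, 0.06], [0.665, 0.206, 0.06]]
((527.7125244140625, -101.86109161376953), (79.3763427734375, 149.35447692871094), 5.430213451385498)
```

View pics/c4.png

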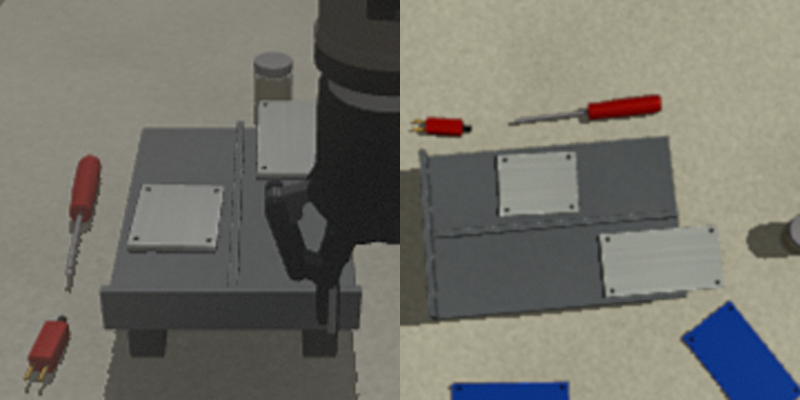

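The long blank sticks out about 50 mm of its 150 mm at 5.4°, against about 5.5° for the ledge. It lies flat, and the other items are where they were. The gripper is clear.

```bash
python3 -c "
from bench import *
print(hand_in())"
```

```text
the job is handed in; nothing more can be done
None
```

I pushed the long blank along its lane with two half-open fingertips on its rear edge, backed the gripper away, and handed the job in at about 8 s.

- **Overhang:** the last top view put it at about 50.5 mm of 150 mm, good to about 2 mm, so a third sticks out.
- **Straightness:** the blank lies at 5.4°. The ledge is at about 5.5°, measured as 5.3–5.9° depending on the edge used.
- **Flatness and size:** it lies flat, and it measured 79 × 149 mm against the true 80 × 150 mm.
- **Other items:** by eye in the last pictures, the short blank, jar, screwdriver and plug were where they started. I did not re-measure them.
- **Forces and slips:** the largest force I read was about 36 N in total, 34 N of it vertical. It came when the fingertips felt for the ledge top before the push. I also made one wrong-direction sideways move while lowering the gripper; it touched nothing, and I corrected it before pushing.

One mid-push reading showed the front edge about 1° off. The final reading was 0.3°.

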